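# Teach the far point of a draw-out length gauge

### The job

Teach the length gauge its far point: draw its carriage out against the spring until the carriage's pointer stands at the pointed index rider on the scale, and let go of it there (its brake keeps it). Then take the slim screwdriver out of the rack and, through the hole in the top of the gauge head that is nearer to the carriage, push the recessed key fully down with its tip, gently, and finish while still holding the key down with the screwdriver in the gripper. Do not press the other key or press while the carriage is off the mark, and leave the rider, the other tools in the rack, the pliers and the eye nut where they are.

Things in the scene. Friction and masses are not known exactly. Their poses are not given: they have to be found in the camera images.
- gauge: Length gauge, screwed to the bench: base plate 96 (x) x 375 (y) x 10 mm, origin at the centre of its underside, y along it, z up. On its +y half a grey head, 60 (x) mm wide, y +35 to +185, top at z 66 mm, with a display near its +y end. On its -y half the carriage on a guide rail, drawn out of the head towards -y on a 10 mm rod. Scale with tick lines along the plate's +x edge.
- carriage (a joint): How far the carriage is drawn out, in m: 0 fully in, 0.125 at the end stop, growing as it moves along the gauge's -y. The spring in the head pulls it in with 2 to 3 N; a friction brake of 4.5 N holds it wherever it is let go, so drawing it out takes about 7 N and pushing it in about 2 N.
- tab (a point): The upright steel pull tab on the carriage, 26 mm across (gauge x), 14 mm thick along the travel (gauge y), rising from the carriage's top (z 37 mm) to z 77 mm. The point is on the tab's centre line at z 60 mm; axes as gauge. The carriage block below is 46 (x) x 44 (y) mm. Fully in, its centre is 65 mm from the head.
- pointer (a point): The tip of the thin dark pointer on the +x side of the carriage, over the scale, 36 mm in +x from the tab's centre, at z 13.6 mm; axes as gauge.
- index_mark (a point): The tip of the index rider, a dark steel clamp 16 x 16 x 20 mm with a thumbscrew on the plate's +x edge, its point towards the scale, at z 13.6 mm; axes as gauge. The carriage is on the mark when pointer and index_mark have the same y in the gauge's frame. Clamped (slips above 20 N), anywhere from 60 to 110 mm of carriage travel.
- key_out_hole (a point): Centre of the mouth, in the head's top face, of the vertical round hole over the far-point key: the hole nearer to the carriage, 25 mm from the head's end face. The bore is 9 mm wide and straight; the white key, 6.8 mm wide, lies in it with its top 18 mm below the mouth. Axes as gauge.
- key_out (a joint): How far the far-point key is pressed, in m: 0 up, 0.004 fully down. Its spring takes 2.4 N to start and 4.8 N fully down; it comes up by itself when let go.
- key_home_hole (a point): The same for the other key (home point), 40 mm farther from the carriage along the gauge's +y. Not to be pressed.
- key_home (a joint): How far the home-point key is pressed, in m, 0 up to 0.004.
- rack: The tool rack, a steel sheet bridge screwed to the bench, 64 (x) x 210 (y) mm, its top face at z 115 mm, open in front and behind. Origin at the centre of its underside. Three 11 mm holes in a row in the top, at y -70, 0 and +70 mm, each with one tool hanging in it by its handle; which tool hangs where varies.
- slim_driver: The slim screwdriver, upright: black round handle 20 mm in diameter up to 64 mm, then 17 mm, 80 mm tall in all, standing on the rack's top; below it a steel shaft 4 mm in diameter and 75 mm long. Origin at the centre of the handle's lower end, z up through the handle. About 45 g.
- driver_handle (a point): On the slim screwdriver's axis, 40 mm above the handle's lower end: the height to grip.
- driver_tip (a point): The tip of the slim screwdriver's blade (3.4 x 2 mm), 75 mm below the handle's lower end.
- large_driver: The large screwdriver in the rack: handle 32 mm in diameter, 105 mm tall, shaft 8 mm in diameter and 100 mm long, too thick for the key holes at its 9.5 mm blade. Origin at the handle's lower end. Leave it.
- t_key: The T-handled hex key in the rack: cross bar 85 x 18 x 16 mm lying across the rack on its top, shaft 6 mm. Origin at the underside of the bar's centre. Leave it.
- eye_nut: A lifting eye nut standing on the bench, 61 mm tall, ring 54 mm over all, foot 32 mm in diameter; origin under its foot. Leave it.
- pliers: Pliers with yellow handles lying on the bench, 190 mm long along y, jaws to +y, 50 mm wide, 12 mm thick; origin on the bench, 18 mm behind their rivet. Leave them.

How it is judged:
On the way:
1. the carriage stands on the index mark and has been let go (not (y of pointer in the frame of index_mark above 0.003 m or y of pointer in the frame of index_mark below -0.003 m) and contact force between the fingers and gauge below 0.3 N), for 0.3 s.
At the end, for the whole second after the job is handed in: Through the last second the slim screwdriver, held in the gripper, has its tip in the hole nearer to the carriage and pushes on the key with at least 1.5 N, the key is at least 3 of its 4 mm down, the other key is up, and the carriage's pointer is within 3 mm of the index mark along the scale (not (y of pointer in the frame of index_mark above 0.003 m or y of pointer in the frame of index_mark below -0.003 m) and value of joint key_out above 0.003 m and value of joint key_home below 0.001 m and horizontal distance between driver_tip and key_out_hole below 0.0045 m and z of driver_tip in the frame of key_out_hole below -0.0195 m and contact force between slim_driver and gauge above 1.5 N and contact force between the fingers and slim_driver above 3 N); the arm keeps its last pose, push and grip.
It fails at once if the far-point key is pressed while the carriage is off the mark (by more than 4.5 mm) (value of joint key_out above 0.0015 m and (y of pointer in the frame of index_mark above 0.0045 m or y of pointer in the frame of index_mark below -0.0045 m)).
It fails at once if the other key is pressed (value of joint key_home above 0.0015 m).
It fails at once if the screwdriver is rammed into the gauge with more than 40 N (contact force between slim_driver and gauge above 40 N).
It fails at once if the index rider is moved by more than 4 mm (distance of index_mark from where it was at the start of the episode above 0.004 m).
It fails at once if another tool, the pliers or the eye nut is moved by more than 30 mm (distance of any of large_driver, t_key, eye_nut, pliers from where it was at the start of the episode above 0.03 m).
It also fails if it takes over 64 s, if anything falls off the work surface, if the arm or the gripper's body presses on something with over 40 N, if the wrist force passes 120 N, or if a joint passes its speed limit or range.

### The arm

A 7-joint arm with a two-finger parallel gripper is mounted at the origin on the work surface. World frame = base frame: x ahead of the robot, y to its left, z up, the work surface at z = 0. Lengths are in m, angles in rad, forces in N, time in s.
With the tool pointing down it reaches from about 0.4 to 0.85 m from the base axis. Payload 10.4 kg.
Tool frame: the origin (TCP) lies between the finger pads; the fingertips stand 8 mm ahead of it and the grasp point (between the pads) lies 11 mm behind it; z points along the fingers, x is the direction in which the jaws open and shut, and the axes are right-handed (so a half turn about z gives the same grasp; the last joint's range is limited). The gripper opens to 87 mm and grips with 3 to 60 N. Pads are 19 mm wide; open, the fingers measure 117 mm over their backs; the gripper's body (75 mm by 190 mm) begins 51 mm behind the grasp point.
Start: joints at [1.192, 0.332, -0.065, 1.46, 0.022, 1.35, -0.088], TCP at [0.218, -0.586, 0.231] pointing down, gripper open.
Joint ranges: [-2.6, 2.6], [-0.5, 2.12], [-1.47, 1.34], [0.16, 2.42], [-1.27, 4.41], [0.06, 2.06], [-2.6, 2.6]. Speed limits (rad/s): [2.22, 2.22, 2.79, 2.79, 3.14, 3.14, 3.14].

### API

Orientations are given as a unit quaternion [x, y, z, w].
In Python, from bench import r, viewer gives the robot as it stands.
- The arm moves only by the tool apply_moves, never from a script. Its argument "increments" is a list of rows, each an object with "grip": the closure in counts, from 0 (fully open) to 255 (shut); "xyz": the shift along the tool's x, y, z in mm, a list of three; "rotation": the turn, a rotation vector about the tool's x, y, z in degrees, a list of three. A call has 1 to 5 rows; each row is the pose to reach, as a shift and turn from the pose measured when the call began, along the tool's axes at that moment; what a row does not reach only later rows make up. A row lasts 1/8 s, in which the tool goes at most 62.5 mm and 10.7 degrees, less where a joint would pass 70% of its speed; a pose out of reach is approached as far as the arm can. A call with a gripper value outside its range is refused whole. The fingers move at their own pace and stop on an object; "squeeze" is the grip in N (left out, the last holds). Time passes only in rows, so rows that repeat a pose let the fingers close. It gives the time, the measured TCP pose, the force and the opening at its end, in the units of the state.
- r.read_state(): the state, without advancing time (a new reading comes with each control period).
- viewer.camera(name): name is "scene" or "top" or "wrist"; returns a dict with "img" (384x512x3 uint8, blue, green, red), "range_z" (384x512 float32, m along the optical axis (not along the pixel's ray), 0 where there is no reading), "vertical_fov" (degrees; the focal length in pixels is half the picture's height over the tangent of half this angle, whatever the lens; pixels are square), "cx", "cy" (the principal point, pixels), "rvec" (rotation vector, rad) and "tvec" (3), from world to camera coordinates, as OpenCV has them. Camera axes: x right, y down, z forward; pixel columns grow to the right and rows downward; lengths in m; the calibration is good to about 2 mm. A picture is of the moment at which its call begins.
- r.close_job(): hands the job in, once; it reports no verdict.
The state is a dict: "time": time; "joint_positions": joint angles; "joint_vel": joint speeds; "joint_torque": joint torques, N m; "ee_pos": TCP position; "eef_rot": TCP orientation; "ft_force": force on the tool from outside, world axes, zero at the start; "torque": the same for the moment, N m; "width": finger opening in m.
Only numpy, scipy, OpenCV 4.12 (cv2) and the standard library are available. Lean on these libraries where they do the work, as an engineer would, in place of code of your own. Each camera call takes 0.05 s, during which the arm holds its last target.

## Working session

There is one attempt and no reset: what is moved stays moved. The work goes in short steps, Python scripts to look and compute and a tool call to move; the robot and the scene stay as the last step left them, time stands still between calls to the robot, and variables do not carry over. Pictures are saved under pics/ and viewed, and the job is handed in when it is done.

Besides the shell and the picture viewer there is one more tool, called after "Request:" by a JSON object that holds its "name" and its "arguments", one argument or row to a line. apply_moves: Moves the arm, as the interface text tells. Its arguments: {"type":"object","properties":{"increments":{"type":"array","items":{"type":"object","properties":{"grip":{"type":"number"},"xyz":{"type":"array","items":{"type":"number"}},"rotation":{"type":"array","items":{"type":"number"}}}}},"squeeze":{"type":"number"}},"required":["increments"]}

```bash
ls; mkdir -p pics; cat > h.py <<'E'
import numpy as np, cv2
from bench import r, viewer
from scipy.spatial.transform import Rotation as R
def cam(n):
    c=viewer.camera(n); c={k:(np.array(v) if k in('img','range_z','rvec','tvec') else v) for k,v in c.items()}
    h=c['img'].shape[0]; c['f']=h/2/np.tan(np.radians(c['vertical_fov'])/2)
    c['R']=cv2.Rodrigues(c['rvec'].reshape(3,1).astype(float))[0]; c['t']=c['tvec'].reshape(3).astype(float)
    c['C']=-c['R'].T@c['t']; return c
def ray(c,u,v):
    return c['R'].T@np.array([(u-c['cx'])/c['f'],(v-c['cy'])/c['f'],1.])
def onz(c,u,v,z):
    d=ray(c,u,v); return c['C']+d*(z-c['C'][2])/d[2]
def pt(c,u,v):
    return c['C']+ray(c,u,v)*c['range_z'][int(round(v)),int(round(u))]
def proj(c,p):
    q=c['R']@np.array(p)+c['t']; return q[:2]/q[2]*c['f']+[c['cx'],c['cy']]
def cloud(c):
    h,w=c['range_z'].shape; u,v=np.meshgrid(np.arange(w),np.arange(h))
    d=np.stack([(u-c['cx'])/c['f'],(v-c['cy'])/c['f'],np.ones_like(u)],-1)*c['range_z'][...,None]
    return (d@c['R'])+c['C']
E
python3 - <<'E'
from h import *
for n in ['scene','top','wrist']:
    c=cam(n); cv2.imwrite(f'pics/{n}0.png',c['img']); print(n,c['C'],c['f'],c['cx'],c['cy'],c['R'][2],c['tvec'].shape)
s=r.read_state(); print(s)
E
```

```text
pics
scene [ 0.95822925 -0.82991339  0.80933824] 423.683454868251 254.77209852341412 191.24203688704873 [-0.38641302  0.69654156 -0.60457822] (3,)
top [ 0.43246197 -0.04068044  1.17578728] 395.0748283573443 260.44893116952903 191.39136909755138 [ 5.60389864e-02  6.02681626e-04 -9.98428399e-01] (3,)
wrist [ 0.28663216 -0.56016111  0.38397877] 280.07217565425975 258.5372410518439 193.36079362640757 [-0.25051137 -0.09099007 -0.96382823] (3,)
{'time': 0.15, 'joint_positions': array([ 1.1924208 ,  0.33270876, -0.06468083,  1.46072942,  0.0216023 ,
        1.34994966, -0.08847036]), 'joint_vel': array([-0.00021406, -0.00327562, -0.00148875, -0.00336764, -0.00164325,
       -0.00035755, -0.0011943 ]), 'joint_torque': array([-4.20943161e-04, -6.23638201e+01,  2.39891291e-02, -3.90143788e+01,
       -6.12671161e-02,  3.71466496e-02,  9.22279128e-05]), 'ee_pos': array([ 0.2175837 , -0.58558999,  0.22995694]), 'eef_rot': array([ 8.21079709e-01, -5.70813287e-01, -4.67427081e-04, -2.89803882e-04]), 'ft_force': array([ 0.15522538, -0.50115831, -0.18637584]), 'torque': array([ 0.03046401, -0.06210128, -0.01778844]), 'width': 0.08719788621662906}
```

View pics/scene0.png

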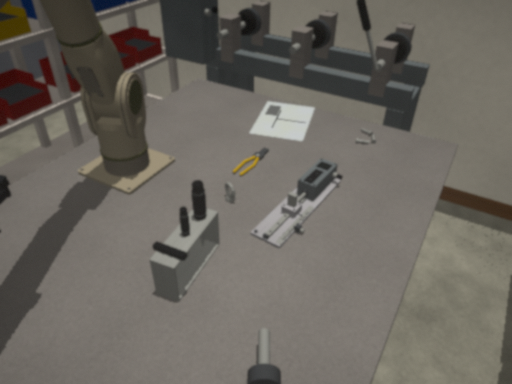

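View pics/top0.png

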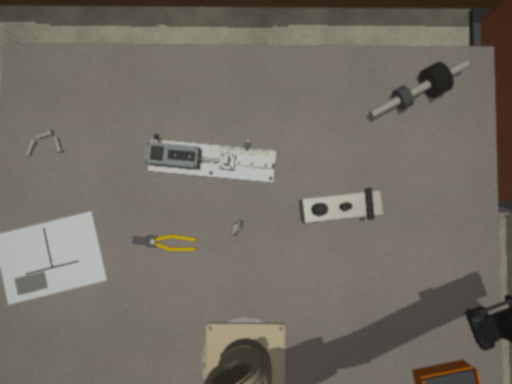

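View pics/wrist0.png

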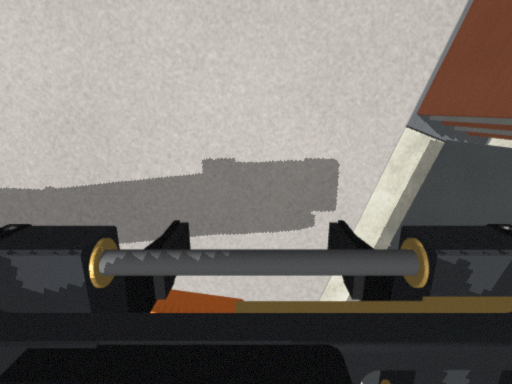

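```bash
python3 - <<'E'
from h import *
c=cam('top'); np.savez('top0.npz',**{k:c[k] for k in c})
i=c['img'][120:230,135:395]; cv2.imwrite('pics/topz.png',cv2.resize(i,None,fx=3,fy=3,interpolation=cv2.INTER_CUBIC))
i=c['img'][125:190,140:285]; cv2.imwrite('pics/topg.png',cv2.resize(i,None,fx=5.5,fy=5.5,interpolation=cv2.INTER_CUBIC))
c=cam('scene'); np.savez('scene0.npz',**{k:c[k] for k in c})
i=c['img'][150:250,245:350]; cv2.imwrite('pics/sceneg.png',cv2.resize(i,None,fx=6,fy=6,interpolation=cv2.INTER_CUBIC))
E
```

```text
(no output)
```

View pics/topg.png

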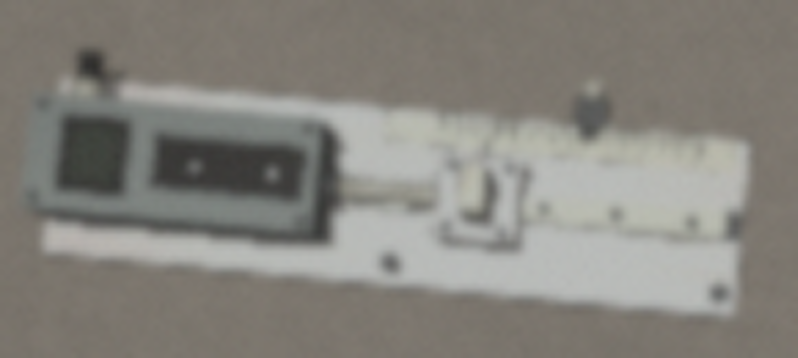

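View pics/sceneg.png

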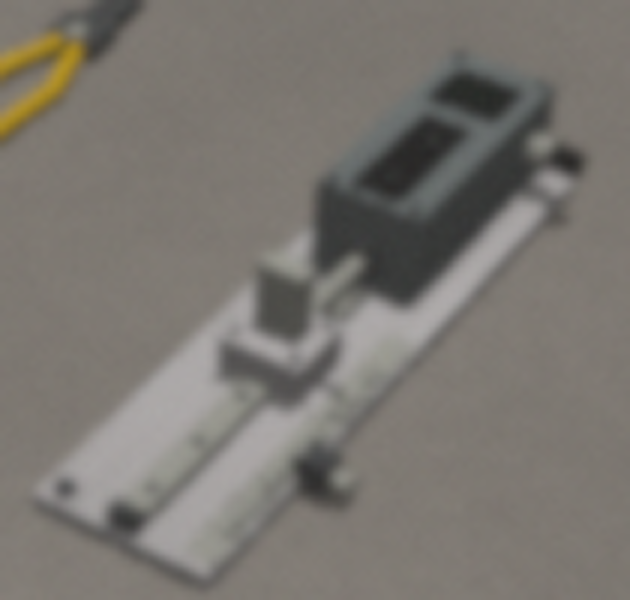

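View pics/topz.png

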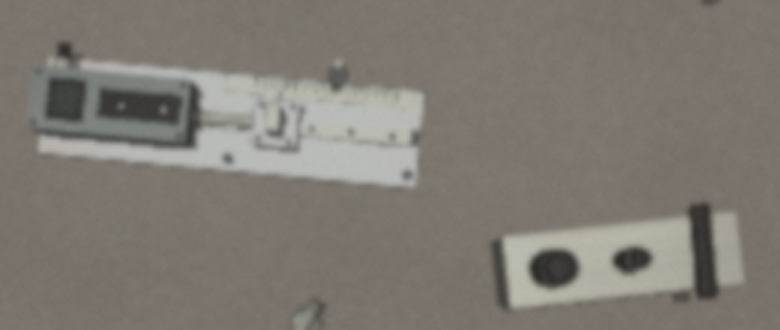

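```bash
python3 - <<'E'
from h import *
c=dict(np.load('top0.npz')); 
g=lambda x,y:(140+x/5.5-.4,125+y/5.5-.4)
P={}
for n,x,y,z in [('holeout',272,174,.06),('holehome',195,167,.06),('tabtop',473,185,.077),('ridertip',590,138,.0136),('ptr',478,158,.0136),('pl_a',748,142,.01),('pl_b',735,312,.01),('pl_c',44,250,.01),('headFr',318,128,.066),('headFl',312,232,.066)]:
    P[n]=onz(c,*g(x,y),z); print(n,P[n].round(4), pt(c,*g(x,y)).round(4))
for n,x,y in [('slim',632,258),('large',553,268),('t',703,250)]:
    u,v=135+x/3,120+y/3
    print(n,pt(c,u,v).round(4))
C=cloud(c); m=(abs(C[...,2]-.115)<.006)&(C[...,1]<-.1)&(C[...,1]>-.5); q=C[m][:,:2].astype(np.float32); print(len(q),cv2.minAreaRect(q))
m=(abs(C[...,2]-.066)<.005)&(abs(C[...,1]-.15)<.3)&(C[...,0]>.45)&(C[...,0]<.65); q=C[m][:,:2].astype(np.float32); print(len(q),cv2.minAreaRect(q))
for lo in (.12,.17):
  m=(C[...,2]>lo)&(C[...,1]<-.1)&(C[...,1]>-.4)&(C[...,0]>.3); 
  n,l,s,ce=cv2.connectedComponentsWithStats(m.astype(np.uint8))
  for k in range(1,n):
    if s[k,4]>6: q=C[l==k]; print(lo,s[k,4],q.min(0).round(3),q.max(0).round(3),((q.min(0)+q.max(0))/2).round(4))
E
```

```text
holeout [0.5939 0.1636 0.06  ] [0.5953 0.1655 0.0498]
holehome [0.5972 0.2035 0.06  ] [0.5993 0.2065 0.0462]
tabtop [0.5864 0.0581 0.077 ] [0.5865 0.0582 0.0766]
ridertip [0.6212 0.0011 0.0136] [0.622  0.0012 0.009 ]
ptr [0.61   0.0613 0.0136] [0.6065 0.0593 0.0364]
pl_a [ 0.6202 -0.0842  0.01  ] [ 0.6224 -0.0847 -0.0039]
pl_b [ 0.528  -0.0776  0.01  ] [ 0.5283 -0.0778  0.006 ]
pl_c [0.559 0.295 0.01 ] [0.5591 0.2951 0.0096]
headFr [0.617  0.1392 0.066 ] [0.6171 0.1394 0.0651]
headFl [0.5632 0.1415 0.066 ] [0.5631 0.1414 0.0663]
slim [ 0.4527 -0.2526  0.191 ]
large [ 0.4436 -0.1831  0.2176]
t [ 0.4613 -0.3277  0.1325]
1421 ((0.45338380336761475, -0.2603909969329834), (0.06412196159362793, 0.21074627339839935), 6.64306640625)
1096 ((0.5948547720909119, 0.17074792087078094), (0.2379344254732132, 0.060574498027563095), 85.02140045166016)
0.12 230 [ 0.42  -0.341  0.12 ] [ 0.502 -0.318  0.135] [ 0.4612 -0.3295  0.1277]
0.12 181 [ 0.43  -0.202  0.121] [ 0.461 -0.174  0.222] [ 0.4453 -0.1879  0.1716]
0.12 90 [ 0.443 -0.267  0.12 ] [ 0.464 -0.249  0.196] [ 0.4535 -0.2581  0.1582]
0.17 151 [ 0.43  -0.202  0.171] [ 0.46  -0.174  0.222] [ 0.4449 -0.1881  0.1968]
0.17 55 [ 0.445 -0.267  0.175] [ 0.463 -0.251  0.196] [ 0.4542 -0.259   0.1856]
```

```bash
cat >> h.py <<'E'
def plan(p,xang,s=None,tilt=None):
    """shift(mm) and rotvec(deg) in tool axes to get TCP at p with tool pointing down, tool x at angle xang (deg) in world"""
    s=s or r.read_state(); Rc=R.from_quat(s['eef_rot'])
    a=np.radians(xang); X=np.array([np.cos(a),np.sin(a),0]); Z=np.array([0,0,-1.]); Y=np.cross(Z,X)
    Rt=R.from_matrix(np.stack([X,Y,Z],1))
    sh=Rc.inv().apply(np.array(p)-s['ee_pos'])*1000; rv=np.degrees((Rc.inv()*Rt).as_rotvec())
    print('t',round(float(s['time']),3),'pos',s['ee_pos'].round(4),'xang',np.degrees(np.arctan2(*Rc.as_matrix()[[1,0],0])).round(2),'shift',sh.round(1),'rot',rv.round(2),'F',s['ft_force'].round(1),'w',round(float(s['width']),4))
E
python3 - <<'E'
from h import *
plan([.3,-.45,.37],-94.8)
plan([.575,.02,.25],-94.8)
plan([.575,.02,.37],-94.8)
E
```

```text
t 0.25 pos [ 0.2177 -0.5857  0.2302] xang -69.61 shift [ -98.6 -124.4 -139.7] rot [1.000e-02 3.000e-02 2.519e+01] F [1.5 0.4 0.6] w 0.0869
t 0.25 pos [ 0.2177 -0.5857  0.2302] xang -69.61 shift [-443.3 -545.9  -19.5] rot [1.000e-02 3.000e-02 2.519e+01] F [1.5 0.4 0.6] w 0.0869
t 0.25 pos [ 0.2177 -0.5857  0.2302] xang -69.61 shift [-443.4 -545.9 -139.5] rot [1.000e-02 3.000e-02 2.519e+01] F [1.5 0.4 0.6] w 0.0869
```

Request:
{"name": "apply_moves", "arguments": {
  "increments": [
    {"grip": 80, "xyz": [-15, -20, -50], "rotation": [0, 0, 5]},
    {"grip": 80, "xyz": [-40, -45, -95], "rotation": [0, 0, 10]},
    {"grip": 80, "xyz": [-70, -80, -130], "rotation": [0, 0, 15]},
    {"grip": 80, "xyz": [-105, -125, -140], "rotation": [0, 0, 20]},
    {"grip": 80, "xyz": [-140, -170, -140], "rotation": [0, 0, 25.2]}
  ]
}}

```text
time: 0.88
ee_pos: [0.3292, -0.394, 0.3714]
eef_rot: [-0.676, 0.737, -0.001, 0.0]
ft_force: [0.8, 0.4, -0.5]
width: 0.06
```

```bash
python3 - <<'E'
from h import *
plan([.575,.02,.37],-94.8)
plan([.575,.02,.25],-94.8)
E
```

```text
t 0.875 pos [ 0.3292 -0.394   0.3714] xang -95.0 shift [-433.8 -208.8    1.3] rot [-0.07 -0.06 -0.2 ] F [ 0.8  0.4 -0.5] w 0.06
t 0.875 pos [ 0.3292 -0.394   0.3714] xang -95.0 shift [-433.9 -208.6  121.3] rot [-0.07 -0.06 -0.2 ] F [ 0.8  0.4 -0.5] w 0.06
```

Request:
{"name": "apply_moves", "arguments": {
  "increments": [
    {"xyz": [-55, -26, 0]},
    {"xyz": [-110, -52, 0]},
    {"xyz": [-165, -78, 0]},
    {"xyz": [-220, -105, 0]},
    {"xyz": [-275, -130, 0]}
  ]
}}

```text
$.increments[0]: bad value
```

```bash
python3 - <<'E'
from h import *
plan([.575,.02,.22],-94.8)
E
```

```text
t 0.875 pos [ 0.3292 -0.394   0.3714] xang -95.0 shift [-434.  -208.6  151.3] rot [-0.07 -0.06 -0.2 ] F [ 0.8  0.4 -0.5] w 0.06
```

Every row needs all of its fields.

Request:
{"name": "apply_moves", "arguments": {
  "increments": [
    {"grip": 80, "rotation": [0, 0, 0], "xyz": [-55, -26, 0]},
    {"grip": 80, "rotation": [0, 0, 0], "xyz": [-110, -52, 0]},
    {"grip": 80, "rotation": [0, 0, 0], "xyz": [-165, -78, 0]},
    {"grip": 80, "rotation": [0, 0, 0], "xyz": [-220, -105, 0]},
    {"grip": 80, "rotation": [0, 0, 0], "xyz": [-275, -130, 0]}
  ]
}}

```text
time: 1.5
ee_pos: [0.4833, -0.1295, 0.3715]
eef_rot: [-0.676, 0.737, -0.001, 0.0]
ft_force: [0.4, -1.1, 0.1]
width: 0.0599
```

```bash
python3 - <<'E'
from h import *
plan([.575,.02,.22],-94.8)
E
```

```text
t 1.5 pos [ 0.4833 -0.1295  0.3715] xang -95.01 shift [-157.1  -78.1  151.4] rot [-0.1  -0.07 -0.21] F [ 0.4 -1.1  0.1] w 0.0599
```

Request:
{"name": "apply_moves", "arguments": {
  "increments": [
    {"grip": 80, "rotation": [0, 0, 0], "xyz": [-50, -25, 20]},
    {"grip": 80, "rotation": [0, 0, 0], "xyz": [-95, -48, 60]},
    {"grip": 80, "rotation": [0, 0, 0], "xyz": [-130, -65, 105]},
    {"grip": 80, "rotation": [0, 0, 0], "xyz": [-157, -78, 151]},
    {"grip": 80, "rotation": [0, 0, 0], "xyz": [-157, -78, 151]}
  ]
}}

```text
time: 2.12
ee_pos: [0.5733, 0.0223, 0.2165]
eef_rot: [-0.677, 0.736, 0.002, -0.002]
ft_force: [-0.8, 0.2, 1.8]
width: 0.0602
```

```bash
python3 - <<'E'
from h import *
plan([.575,.02,.22],-94.8)
c=cam('wrist'); np.savez('w1.npz',**c)
cv2.imwrite('pics/w1.png',cv2.resize(c['img'],(768,576),interpolation=cv2.INTER_CUBIC)); print(c['C'])
E
```

```text
t 2.125 pos [0.5733 0.0223 0.2165] xang -94.78 shift [ 2.1 -1.8 -3.5] rot [ 0.28 -0.02  0.02] F [-0.8  0.2  1.8] w 0.0602
[0.64737204 0.0163233  0.3702822 ]
```

View pics/w1.png

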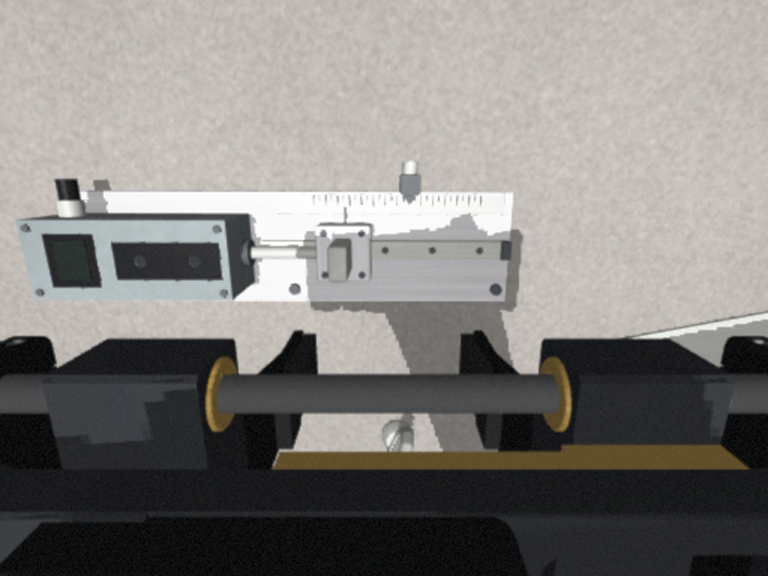

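```bash
python3 - <<'E'
from h import *
c=dict(np.load('w1.npz'))
i=c['img'][100:205,195:295]; cv2.imwrite('pics/w1a.png',cv2.resize(i,None,fx=7,fy=5.7,interpolation=cv2.INTER_CUBIC) if 0 else cv2.resize(i,None,fx=5.5,fy=5.5,interpolation=cv2.INTER_CUBIC))
i=c['img'][130:205,10:170]; cv2.imwrite('pics/w1b.png',cv2.resize(i,None,fx=5,fy=5,interpolation=cv2.INTER_CUBIC))
E
```

```text
(no output)
```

View pics/w1a.png

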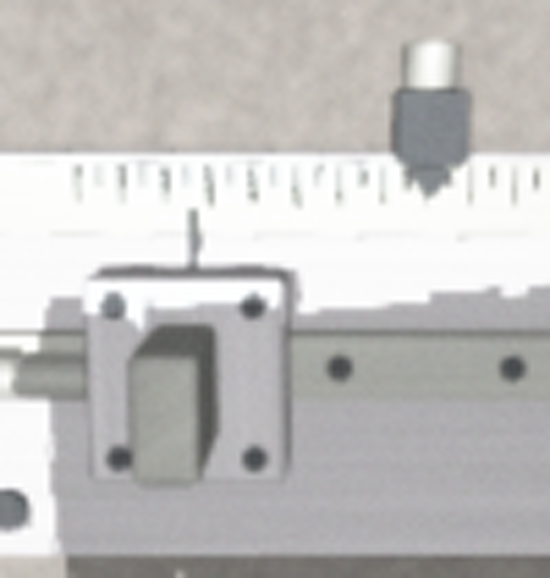

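View pics/w1b.png

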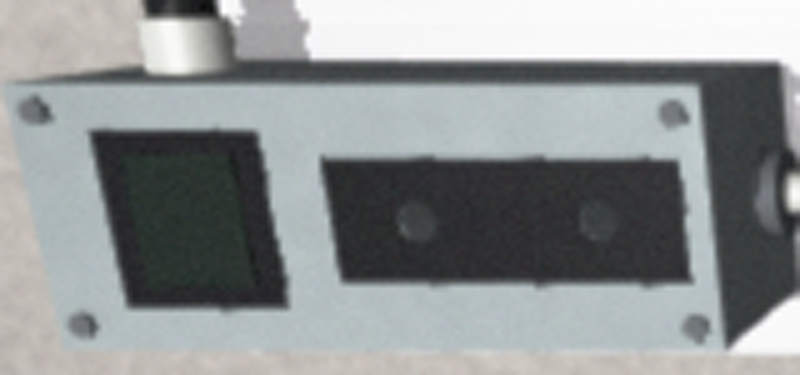

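```bash
python3 - <<'E'
from h import *
c=dict(np.load('w1.npz'))
a=lambda x,y:(195+(x+.5)/5.5-.5,100+(y+.5)/5.5-.5)
b=lambda x,y:(10+(x+.5)/5-.5,130+(y+.5)/5-.5)
Q={}
for n,p,z in [('ptr',a(192,212),.0136),('rider',a(430,194),.0136),('tab',a(166,420),.077),('cf',a(88,380),.037),('cb',a(288,380),.037),
 ('home',b(418,220),.066),('out',b(598,220),.066),('hA',b(700,85),.066),('hB',b(727,348),.066),('hC',b(8,83),.066),('hD',b(63,348),.066)]:
    Q[n]=onz(c,*p,z); print(n,Q[n].round(4),pt(c,*p)[2].round(4))
y1=(Q['hC']+Q['hD']-Q['hA']-Q['hB']); y2=Q['home']-Q['out']; ang=lambda v:np.degrees(np.arctan2(v[0],v[1]))
print(ang(y1),ang(y2),np.linalg.norm(y1)/2,np.linalg.norm(y2))
# plate edge
th=np.radians(ang(y1)); Y=np.array([np.sin(th),np.cos(th),0]); X=np.array([np.cos(th),-np.sin(th),0])
print('d ptr-rider along y',(Q['ptr']-Q['rider'])@Y, 'ptr-tab x',(Q['ptr']-Q['tab'])@X,'y',(Q['ptr']-Q['tab'])@Y)
m=(Q['hA']+Q['hB'])/2; print('out from midface', (Q['out']-m)@Y,(Q['out']-m)@X, 'tab',(m-Q['tab'])@Y)
E
```

```text
ptr [0.6218 0.0551 0.0136] 0.0116
rider [0.6213 0.0008 0.0136] 0.0142
tab [0.5872 0.0577 0.077 ] 0.0758
cf [0.5893 0.0794 0.037 ] 0.0374
cb [0.5857 0.0356 0.037 ] 0.0185
home [0.5997 0.2041 0.066 ] 0.0591
out [0.5964 0.1644 0.066 ] 0.0569
hA [0.6238 0.1363 0.066 ] 0.0628
hB [0.5647 0.1413 0.066 ] 0.0645
hC [0.6366 0.2849 0.066 ] -0.0009
hD [0.5773 0.2917 0.066 ] -0.0001
4.849183877000771 4.76748869384061 0.15002828633485027 0.03986302074029389
d ptr-rider along y 0.05418333998636216 ptr-tab x 0.03470205689591634 y 0.00036645070681703143
out from midface 0.0256560900661757 -5.60567041618198e-05 tab 0.08142341716263117
```

```bash
python3 - <<'E'
from h import *
plan([.587,.0578,.055],-94.8)
E
```

```text
t 2.175 pos [0.5743 0.0206 0.219 ] xang -94.91 shift [-38.3  -9.7 164. ] rot [ 0.08 -0.06 -0.11] F [ 0.  -0.9  0.3] w 0.0597
```

Request:
{"name": "apply_moves", "arguments": {
  "increments": [
    {"grip": 80, "rotation": [0, 0, 0], "xyz": [-32, -8, 20]},
    {"grip": 80, "rotation": [0, 0, 0], "xyz": [-38.3, -9.7, 60]},
    {"grip": 80, "rotation": [0, 0, 0], "xyz": [-38.3, -9.7, 105]},
    {"grip": 80, "rotation": [0, 0, 0], "xyz": [-38.3, -9.7, 110]},
    {"grip": 80, "rotation": [0, 0, 0], "xyz": [-38.3, -9.7, 110]}
  ]
}}

```text
time: 2.8
ee_pos: [0.5881, 0.0571, 0.1111]
eef_rot: [-0.676, 0.737, -0.001, -0.0]
ft_force: [0.6, 0.2, 1.0]
width: 0.0601
```

```bash
python3 - <<'E'
from h import *
plan([.587,.0578,.055],-94.8)
c=cam('wrist'); cv2.imwrite('pics/w2.png',c['img'])
E
```

```text
t 2.8 pos [0.5881 0.0571 0.1111] xang -94.98 shift [-0.7  1.2 56.1] rot [-0.05 -0.06 -0.18] F [0.6 0.2 1. ] w 0.0601
```

View pics/w2.png

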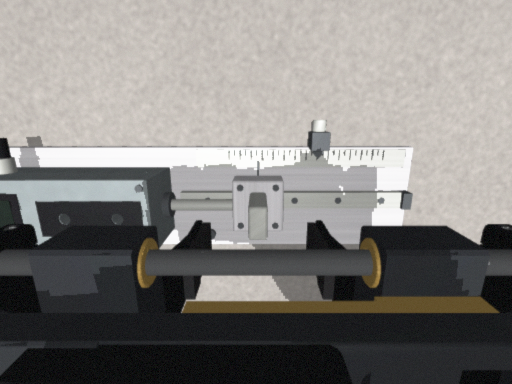

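Request:
{"name": "apply_moves", "arguments": {
  "increments": [
    {"grip": 80, "rotation": [0, 0, 0], "xyz": [-0.7, 1, 35]},
    {"grip": 80, "rotation": [0, 0, 0], "xyz": [-0.7, 1, 56]},
    {"grip": 80, "rotation": [0, 0, 0], "xyz": [-0.7, 1, 56]},
    {"grip": 140, "rotation": [0, 0, 0], "xyz": [-0.7, 1, 56]},
    {"grip": 230, "rotation": [0, 0, 0], "xyz": [-0.7, 1, 56]}
  ],
  "squeeze": 15
}}

```text
time: 3.48
ee_pos: [0.5884, 0.0582, 0.0568]
eef_rot: [-0.676, 0.737, -0.002, 0.001]
ft_force: [-0.1, -0.2, -0.2]
width: 0.0469
```

Request:
{"name": "apply_moves", "arguments": {
  "increments": [
    {"grip": 230, "rotation": [0, 0, 0], "xyz": [0, 0, 0]},
    {"grip": 230, "rotation": [0, 0, 0], "xyz": [0, 0, 0]}
  ]
}}

```text
time: 3.72
ee_pos: [0.5887, 0.0582, 0.0573]
eef_rot: [-0.676, 0.737, -0.002, 0.001]
ft_force: [-0.0, 0.9, -0.1]
width: 0.0273
```

```bash
python3 - <<'E'
from h import *
plan([.587,.0578,.055],-94.8)
c=cam('wrist'); cv2.imwrite('pics/w3.png',c['img']);np.savez('w3.npz',**c)
E
```

```text
t 3.725 pos [0.5887 0.0582 0.0573] xang -94.97 shift [0.6 1.6 2.3] rot [-0.25 -0.03 -0.17] F [-0.   0.9 -0.1] w 0.0273
```

View pics/w3.png

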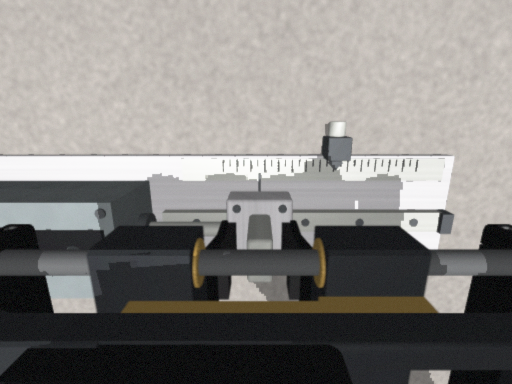

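Request:
{"name": "apply_moves", "arguments": {
  "increments": [
    {"grip": 240, "rotation": [0, 0, 0], "xyz": [0, 0, 0]},
    {"grip": 240, "rotation": [0, 0, 0], "xyz": [0, 0, 0]},
    {"grip": 240, "rotation": [0, 0, 0], "xyz": [0, 0, 0]}
  ]
}}

```text
time: 4.15
ee_pos: [0.5885, 0.0581, 0.0571]
eef_rot: [-0.676, 0.737, -0.002, 0.001]
ft_force: [-1.0, -0.5, 0.3]
width: 0.014
```

```bash
python3 - <<'E'
from h import *
plan([.587,.0578,.055],-94.8)
c=cam('wrist'); np.savez('w3.npz',**c)
i=c['img'][110:230,210:370]; cv2.imwrite('pics/w3a.png',cv2.resize(i,None,fx=5,fy=5,interpolation=cv2.INTER_CUBIC))
E
```

```text
t 4.15 pos [0.5885 0.0581 0.0571] xang -94.97 shift [0.5 1.5 2.1] rot [-0.23 -0.03 -0.17] F [-1.  -0.5  0.3] w 0.014
```

View pics/w3a.png

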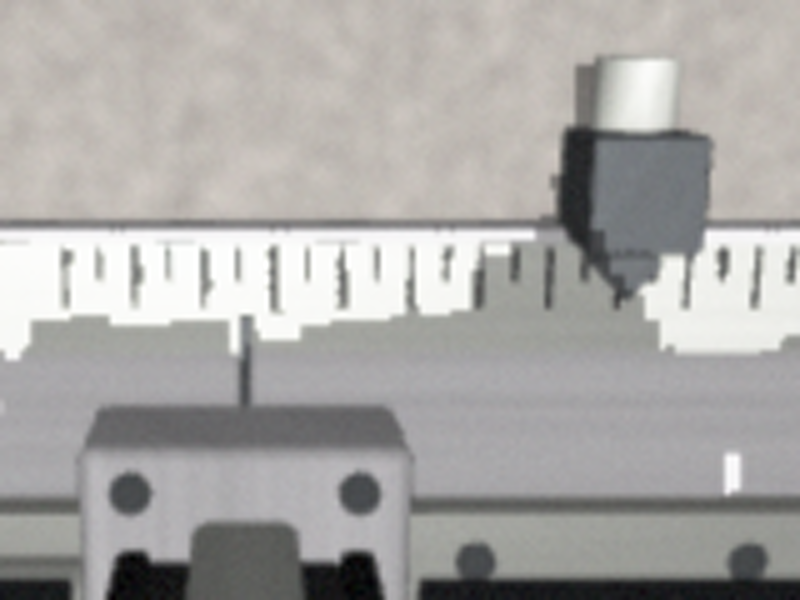

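```bash
cat >> h.py <<'E'
def gy(c,p,q,z=.0136):
    th=np.radians(4.82); Y=np.array([np.sin(th),np.cos(th),0])
    P=onz(c,*p,z);Q=onz(c,*q,z); return P.round(4),Q.round(4),(P-Q)@Y
E
python3 - <<'E'
from h import *
c=dict(np.load('w3.npz')); f=lambda x,y:(210+(x+.5)/5-.5,110+(y+.5)/5-.5)
print(gy(c,f(245,318),f(626,296)))
E
```

```text
(array([0.6224, 0.0555, 0.0136]), array([0.6208, 0.001 , 0.0136]), np.float64(0.054513274720872675))
```

Request:
{"name": "apply_moves", "arguments": {
  "increments": [
    {"grip": 240, "rotation": [0, 0, 0], "xyz": [14, 0, 0]},
    {"grip": 240, "rotation": [0, 0, 0], "xyz": [30, 0, 0]},
    {"grip": 240, "rotation": [0, 0, 0], "xyz": [44, 0, 0]},
    {"grip": 240, "rotation": [0, 0, 0], "xyz": [54.4, 0, 0]},
    {"grip": 240, "rotation": [0, 0, 0], "xyz": [54.4, 0, 0]}
  ]
}}

```text
time: 4.82
ee_pos: [0.5838, 0.0042, 0.0571]
eef_rot: [-0.676, 0.737, -0.001, 0.002]
ft_force: [0.0, 1.9, -0.9]
width: 0.0138
```

```bash
python3 - <<'E'
from h import *
plan([.587,.0578,.055],-94.8)
c=cam('wrist'); np.savez('w4.npz',**c)
i=c['img'][110:230,210:370]; cv2.imwrite('pics/w4a.png',cv2.resize(i,None,fx=5,fy=5,interpolation=cv2.INTER_CUBIC))
E
```

```text
t 4.825 pos [0.5838 0.0042 0.0571] xang -94.97 shift [-53.7   1.5   2.1] rot [-0.24  0.02 -0.17] F [ 0.   1.9 -0.9] w 0.0138
```

View pics/w4a.png

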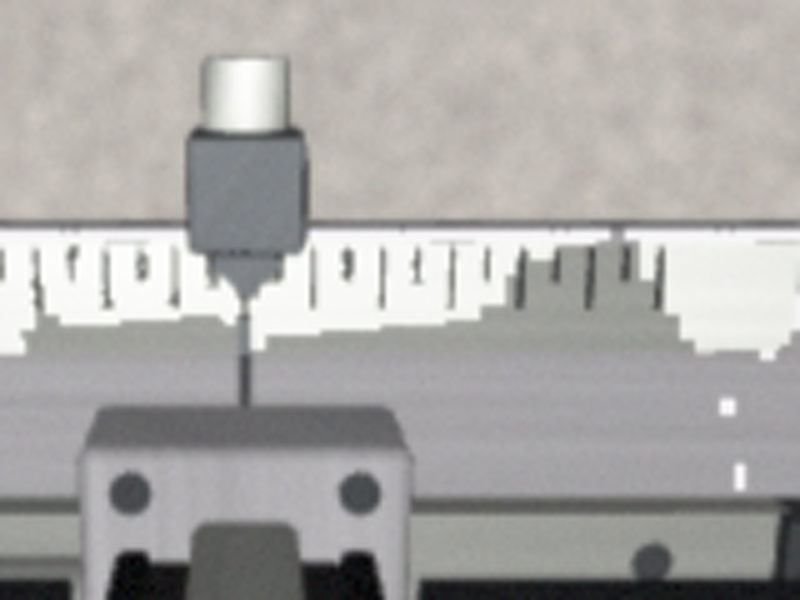

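Request:
{"name": "apply_moves", "arguments": {
  "increments": [
    {"grip": 60, "rotation": [0, 0, 0], "xyz": [0, 0, 0]},
    {"grip": 60, "rotation": [0, 0, 0], "xyz": [0, 0, 0]},
    {"grip": 60, "rotation": [0, 0, 0], "xyz": [0, 0, 0]},
    {"grip": 60, "rotation": [0, 0, 0], "xyz": [0, 0, 0]},
    {"grip": 60, "rotation": [0, 0, 0], "xyz": [0, 0, 0]}
  ]
}}

```text
time: 5.5
ee_pos: [0.5838, 0.0042, 0.0571]
eef_rot: [-0.676, 0.737, -0.002, 0.001]
ft_force: [-0.4, -0.6, -0.6]
width: 0.0558
```

Request:
{"name": "apply_moves", "arguments": {
  "increments": [
    {"grip": 60, "rotation": [0, 0, 0], "xyz": [0, 0, -30]},
    {"grip": 60, "rotation": [0, 0, 0], "xyz": [0, 0, -70]},
    {"grip": 60, "rotation": [0, 0, 0], "xyz": [0, 0, -110]},
    {"grip": 60, "rotation": [0, 0, 0], "xyz": [0, 0, -110]},
    {"grip": 60, "rotation": [0, 0, 0], "xyz": [0, 0, -110]}
  ]
}}

```text
time: 6.12
ee_pos: [0.583, 0.0041, 0.1665]
eef_rot: [-0.676, 0.737, -0.001, 0.001]
ft_force: [-0.3, -0.5, -0.3]
width: 0.0667
```

```bash
python3 - <<'E'
from h import *
plan([.4535,-.2585,.35],-94.8)
c=cam('wrist'); np.savez('w5.npz',**c)
i=c['img'][110:230,180:340]; cv2.imwrite('pics/w5a.png',cv2.resize(i,None,fx=5,fy=5,interpolation=cv2.INTER_CUBIC))
E
```

```text
t 6.125 pos [0.583  0.0041 0.1665] xang -94.97 shift [ 272.9  105.7 -183.8] rot [-0.2  -0.02 -0.17] F [-0.3 -0.5 -0.3] w 0.0667
```

View pics/w5a.png

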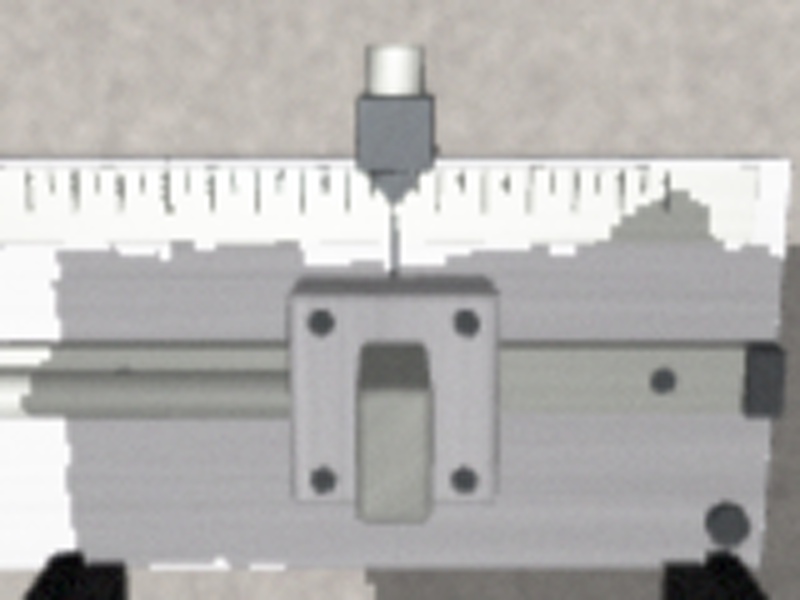

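Request:
{"name": "apply_moves", "arguments": {
  "increments": [
    {"grip": 60, "rotation": [0, 0, -10], "xyz": [0, 0, -55]},
    {"grip": 60, "rotation": [0, 0, -20], "xyz": [30, 10, -110]},
    {"grip": 60, "rotation": [0, 0, -30], "xyz": [70, 27, -150]},
    {"grip": 60, "rotation": [0, 0, -40], "xyz": [115, 45, -164]},
    {"grip": 60, "rotation": [0, 0, -50], "xyz": [160, 62, -164]}
  ]
}}

```text
time: 6.8
ee_pos: [0.5063, -0.1509, 0.33]
eef_rot: [0.925, -0.38, 0.001, -0.0]
ft_force: [0.9, -0.4, -0.9]
width: 0.0663
```

```bash
python3 - <<'E'
from h import *
plan([.4535,-.2585,.33],6.7); print(r.read_state()['joint_positions'].round(2))
E
```

```text
t 6.8 pos [ 0.5063 -0.1509  0.33  ] xang -44.7 shift [ 3.820e+01  1.136e+02 -1.000e-01] rot [-1.00e-02 -1.70e-01 -5.14e+01] F [ 0.9 -0.4 -0.9] w 0.0663
[ 0.77  0.13 -0.62  1.53  0.07  1.51 -0.63]
```

Request:
{"name": "apply_moves", "arguments": {
  "increments": [
    {"grip": 60, "rotation": [0, 0, -10], "xyz": [10, 30, 0]},
    {"grip": 60, "rotation": [0, 0, -20], "xyz": [20, 60, 0]},
    {"grip": 60, "rotation": [0, 0, -30], "xyz": [30, 90, 0]},
    {"grip": 60, "rotation": [0, 0, -40], "xyz": [38, 113.5, 0]},
    {"grip": 60, "rotation": [0, 0, -50], "xyz": [38, 113.5, 0]}
  ]
}}

```text
time: 7.42
ee_pos: [0.4519, -0.2605, 0.3283]
eef_rot: [0.999, 0.047, 0.0, -0.0]
ft_force: [-0.2, 0.1, 0.2]
width: 0.0663
```

```bash
python3 - <<'E'
from h import *
plan([.4535,-.2585,.33],6.7); print(r.read_state()['joint_positions'].round(2))
c=cam('wrist'); np.savez('w6.npz',**c); C=cloud(c)
cv2.imwrite('pics/w6.png',cv2.resize(c['img'],(768,576),interpolation=cv2.INTER_CUBIC))
m=(C[...,2]>.12)&(C[...,2]<.235)&(abs(C[...,1]+.26)<.12)&(abs(C[...,0]-.45)<.06)
n,l,s,ce=cv2.connectedComponentsWithStats(m.astype(np.uint8))
for k in range(1,n):
    if s[k,4]>30:
      q=C[l==k]; z=q[:,2].max(); t=q[q[:,2]>z-.006]; print(s[k,:4],q.max(0).round(3),q.min(0).round(3),'top',(t.min(0)+t.max(0))/2,t.mean(0).round(4),np.ptp(t,0))
E
```

```text
t 7.425 pos [ 0.4519 -0.2605  0.3283] xang 5.41 shift [ 1.8 -1.9 -1.7] rot [-0.02 -0.02 -1.29] F [-0.2  0.1  0.2] w 0.0663
[ 0.96  0.11 -0.57  1.54  0.06  1.51  0.49]
[243 104  33  34] [ 0.463 -0.176  0.222] [ 0.431 -0.208  0.185] top [ 0.44696848 -0.1917152   0.21910751] [ 0.447  -0.1916  0.2196] [0.02666598 0.02629047 0.00599862]
[252 168  18  28] [ 0.466 -0.251  0.196] [ 0.445 -0.269  0.125] top [ 0.45529951 -0.26099878  0.1933031 ] [ 0.4552 -0.2605  0.1942] [0.01539029 0.01587542 0.00592786]
[231 218  62  15] [ 0.505 -0.318  0.133] [ 0.421 -0.341  0.12 ] top [ 0.46330432 -0.32973481  0.12996644] [ 0.4636 -0.3294  0.1303] [0.083406   0.0224839  0.00599717]
```

View pics/w6.png

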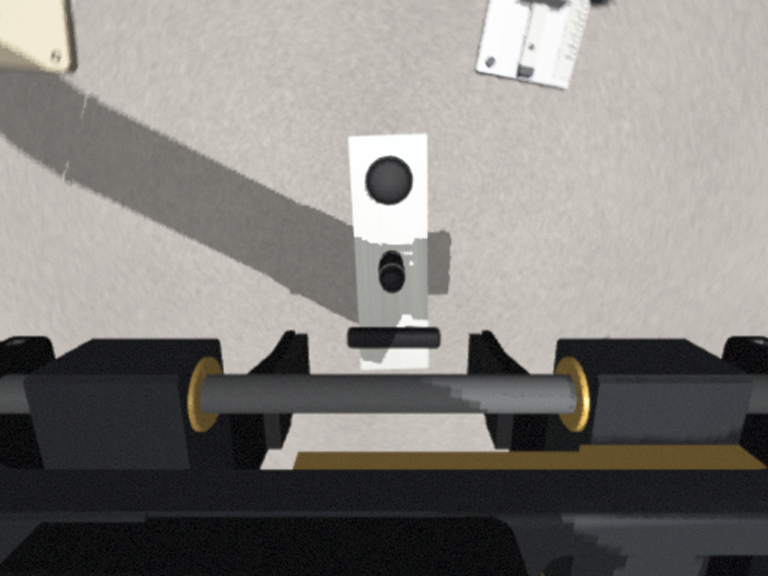

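Request:
{"name": "apply_moves", "arguments": {
  "increments": [
    {"grip": 60, "rotation": [0, 0, -1.3], "xyz": [3, 0, 40]},
    {"grip": 60, "rotation": [0, 0, -1.3], "xyz": [3, 0, 80]},
    {"grip": 60, "rotation": [0, 0, -1.3], "xyz": [3, 0, 105]},
    {"grip": 60, "rotation": [0, 0, -1.3], "xyz": [3, 0, 115]},
    {"grip": 60, "rotation": [0, 0, -1.3], "xyz": [3, 0, 115]}
  ]
}}

```text
time: 8.1
ee_pos: [0.4555, -0.2587, 0.213]
eef_rot: [0.998, 0.063, -0.0, -0.001]
ft_force: [0.1, -0.3, 1.0]
width: 0.0667
```

```bash
python3 - <<'E'
from h import *
plan([.455,-.2602,.144],6.7)
c=cam('wrist');  C=cloud(c)
cv2.imwrite('pics/w7.png',c['img'])
m=(C[...,2]>.12)&(C[...,2]<.205)&(abs(C[...,1]+.26)<.03)&(abs(C[...,0]-.455)<.02)
q=C[m]; z=q[:,2].max(); t=q[q[:,2]>z-.006]; print(q.max(0).round(3),q.min(0).round(3),'top',(t.min(0)+t.max(0))/2)
for a in (.15,.17):
  t=q[(q[:,2]>a)&(q[:,2]<a+.01)]
  if len(t): print(a,t.min(0),t.max(0))
c=cam('scene'); cv2.imwrite('pics/s7.png',cv2.resize(c['img'][150:310,120:280],None,fx=3.7,fy=3.7))
E
```

```text
t 8.1 pos [ 0.4555 -0.2587  0.213 ] xang 7.26 shift [-0.7  1.5 69. ] rot [-0.08 -0.    0.56] F [ 0.1 -0.3  1. ] w 0.0667
[ 0.466 -0.251  0.196] [ 0.445 -0.269  0.12 ] top [ 0.45520199 -0.26082232  0.19334545]
0.15 [ 0.44451982 -0.26210583  0.15006775] [ 0.4658826  -0.25066731  0.15999035]
0.17 [ 0.445057   -0.26644786  0.17004186] [ 0.46512536 -0.2507886   0.17999604]
```

View pics/w7.png

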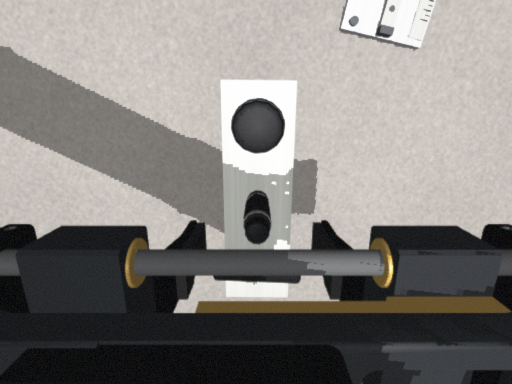

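View pics/s7.png

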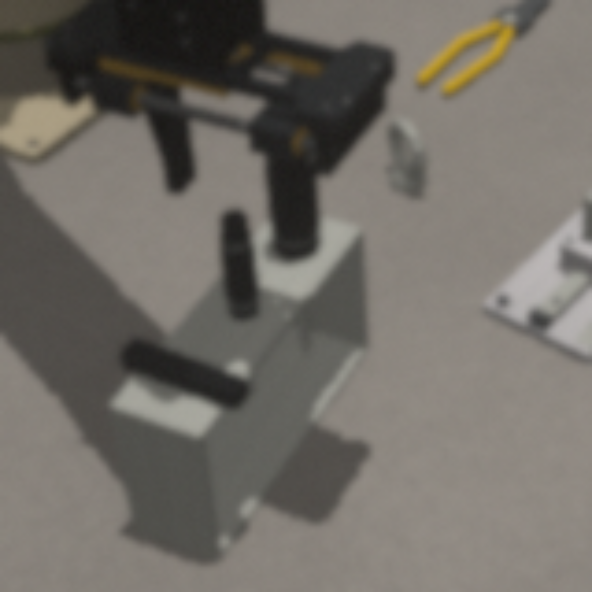

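Request:
{"name": "apply_moves", "arguments": {
  "increments": [
    {"grip": 60, "rotation": [0, 0, 0.5], "xyz": [-0.4, 1.9, 20]},
    {"grip": 60, "rotation": [0, 0, 0.5], "xyz": [-0.4, 1.9, 45]},
    {"grip": 60, "rotation": [0, 0, 0.5], "xyz": [-0.4, 1.9, 65]},
    {"grip": 60, "rotation": [0, 0, 0.5], "xyz": [-0.4, 1.9, 69]},
    {"grip": 60, "rotation": [0, 0, 0.5], "xyz": [-0.4, 1.9, 69]}
  ]
}}

```text
time: 8.82
ee_pos: [0.4566, -0.2612, 0.1463]
eef_rot: [0.998, 0.059, 0.001, 0.0]
ft_force: [0.7, 0.3, 0.1]
width: 0.0661
```

Request:
{"name": "apply_moves", "arguments": {
  "increments": [
    {"grip": 240, "rotation": [0, 0, 0], "xyz": [0, 0, 0]},
    {"grip": 240, "rotation": [0, 0, 0], "xyz": [0, 0, 0]},
    {"grip": 240, "rotation": [0, 0, 0], "xyz": [0, 0, 0]},
    {"grip": 240, "rotation": [0, 0, 0], "xyz": [0, 0, 0]},
    {"grip": 240, "rotation": [0, 0, 0], "xyz": [0, 0, 0]}
  ],
  "squeeze": 25
}}

```text
time: 9.45
ee_pos: [0.4566, -0.2612, 0.1463]
eef_rot: [0.998, 0.059, 0.001, 0.0]
ft_force: [-0.3, -0.3, 0.4]
width: 0.0242
```

Request:
{"name": "apply_moves", "arguments": {
  "increments": [
    {"grip": 240, "rotation": [0, 0, 0], "xyz": [0, 0, 0]},
    {"grip": 240, "rotation": [0, 0, 0], "xyz": [0, 0, 0]}
  ]
}}

```text
time: 9.7
ee_pos: [0.4565, -0.2612, 0.1463]
eef_rot: [0.998, 0.059, 0.001, 0.0]
ft_force: [-0.8, 0.7, -0.5]
width: 0.0194
```

```bash
python3 - <<'E'
from h import *
plan([.4553,-.2605,.144],6.7)
c=cam('wrist'); cv2.imwrite('pics/w8.png',c['img'])
E
```

```text
t 9.7 pos [ 0.4565 -0.2612  0.1463] xang 6.76 shift [-1.1 -0.9  2.3] rot [ 0.04 -0.15  0.06] F [-0.8  0.7 -0.5] w 0.0194
```

View pics/w8.png

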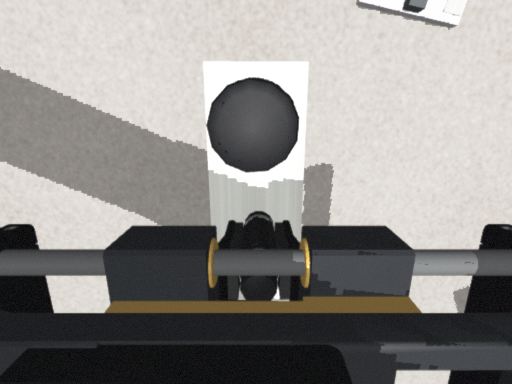

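Request:
{"name": "apply_moves", "arguments": {
  "increments": [
    {"grip": 240, "rotation": [0, 0, 0], "xyz": [0, 0, -20]},
    {"grip": 240, "rotation": [0, 0, 0], "xyz": [0, 0, -55]},
    {"grip": 240, "rotation": [0, 0, 0], "xyz": [0, 0, -95]},
    {"grip": 240, "rotation": [0, 0, 0], "xyz": [0, 0, -140]},
    {"grip": 240, "rotation": [0, 0, 0], "xyz": [0, 0, -180]}
  ]
}}

```text
time: 10.38
ee_pos: [0.456, -0.261, 0.328]
eef_rot: [0.998, 0.059, 0.002, 0.001]
ft_force: [1.2, -0.2, -0.8]
width: 0.019
```

```bash
python3 - <<'E'
from h import *
plan([.595,.155,.33],6.7)
c=cam('wrist'); cv2.imwrite('pics/w9.png',c['img']);np.savez('w9.npz',**c)
E
```

```text
t 10.375 pos [ 0.456 -0.261  0.328] xang 6.77 shift [ 187.1 -396.7   -2. ] rot [ 0.07 -0.17  0.07] F [ 1.2 -0.2 -0.8] w 0.019
```

View pics/w9.png

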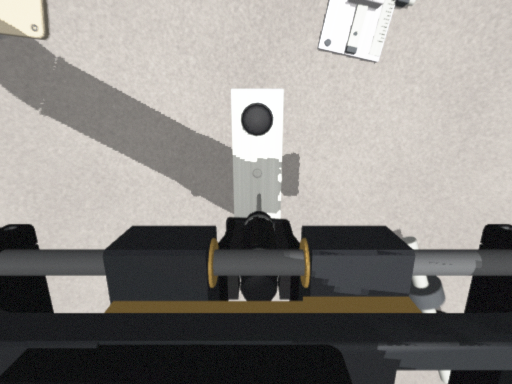

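Request:
{"name": "apply_moves", "arguments": {
  "increments": [
    {"grip": 240, "rotation": [0, 0, 0], "xyz": [30, 0, -40]},
    {"grip": 240, "rotation": [0, 0, 0], "xyz": [75, -20, -40]},
    {"grip": 240, "rotation": [0, 0, 0], "xyz": [105, -65, -40]},
    {"grip": 240, "rotation": [0, 0, 0], "xyz": [125, -120, -40]},
    {"grip": 240, "rotation": [0, 0, 0], "xyz": [145, -175, -40]}
  ]
}}

```text
time: 11.05
ee_pos: [0.5807, -0.0687, 0.373]
eef_rot: [0.998, 0.059, 0.004, 0.002]
ft_force: [0.3, 0.7, -0.3]
width: 0.0191
```

```bash
python3 - <<'E'
from h import *
plan([.595,.15,.30],6.7);print(r.read_state()['joint_positions'].round(2))
E
```

```text
t 11.05 pos [ 0.5807 -0.0687  0.373 ] xang 6.76 shift [  39.3 -215.9   72.2] rot [ 0.29 -0.44  0.05] F [ 0.3  0.7 -0.3] w 0.0191
[ 0.59  0.27 -0.71  1.3   0.18  1.63  0.03]
```

Request:
{"name": "apply_moves", "arguments": {
  "increments": [
    {"grip": 240, "rotation": [0, 0, 0], "xyz": [10, -50, 10]},
    {"grip": 240, "rotation": [0, 0, 0], "xyz": [20, -100, 30]},
    {"grip": 240, "rotation": [0, 0, 0], "xyz": [30, -150, 50]},
    {"grip": 240, "rotation": [0.3, -0.4, 0], "xyz": [39, -200, 70]},
    {"grip": 240, "rotation": [0.3, -0.4, 0], "xyz": [39, -216, 72]}
  ]
}}

```text
time: 11.68
ee_pos: [0.5933, 0.1536, 0.2982]
eef_rot: [0.998, 0.061, -0.001, -0.001]
ft_force: [-0.4, -0.3, -0.2]
width: 0.0193
```

Request:
{"name": "apply_moves", "arguments": {
  "increments": [
    {"grip": 240, "rotation": [0, 0, 0], "xyz": [0, 0, 35]},
    {"grip": 240, "rotation": [0, 0, 0], "xyz": [0, 0, 70]},
    {"grip": 240, "rotation": [0, 0, 0], "xyz": [0, 0, 80]},
    {"grip": 240, "rotation": [0, 0, 0], "xyz": [0, 0, 80]}
  ]
}}

```text
time: 12.18
ee_pos: [0.5934, 0.1532, 0.2186]
eef_rot: [0.998, 0.061, -0.001, -0.001]
ft_force: [1.0, 0.3, -0.0]
width: 0.0196
```

```bash
python3 - <<'E'
from h import *
plan([.5964,.1644,.18],6.7)
c=cam('wrist'); np.savez('w10.npz',**c)
cv2.imwrite('pics/w10.png',cv2.resize(c['img'],(768,576),interpolation=cv2.INTER_CUBIC))
c=cam('scene'); np.savez('s10.npz',**c); cv2.imwrite('pics/s10.png',cv2.resize(c['img'][120:240,240:360],None,fx=5,fy=5,interpolation=cv2.INTER_CUBIC))
E
```

```text
t 12.175 pos [0.5934 0.1532 0.2186] xang 6.98 shift [  4.5 -10.7  38.7] rot [-0.08  0.13  0.28] F [ 1.   0.3 -0. ] w 0.0196
```

View pics/w10.png

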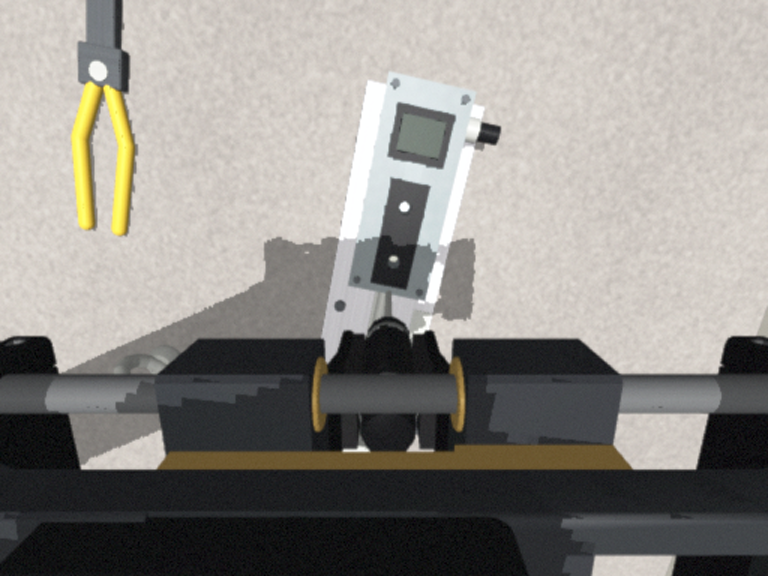

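View pics/s10.png

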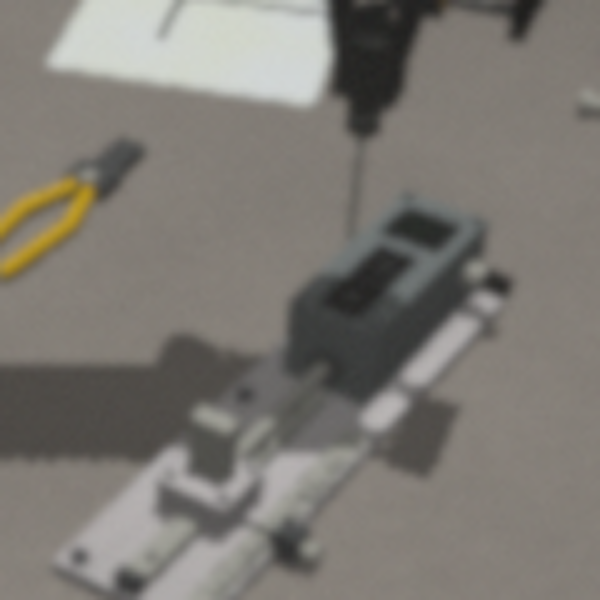

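```bash
python3 - <<'E'
from h import *
c=dict(np.load('w10.npz'))
i=c['img'][110:235,215:315]; cv2.imwrite('pics/w10a.png',cv2.resize(i,None,fx=5,fy=5,interpolation=cv2.INTER_CUBIC)[:600])
s=r.read_state(); Rc=R.from_quat(s['eef_rot']); 
for n in ('w10','s10'):
  c=dict(np.load(n+'.npz'))
  for d in (-.011,.029,.031,.0653,.1063): print(n,d,proj(c,s['ee_pos']+Rc.apply([0,0,d])).round(1))
i=c['img'][145:205,290:335]; cv2.imwrite('pics/s10a.png',cv2.resize(i,None,fx=9,fy=9,interpolation=cv2.INTER_CUBIC))
E
```

```text
w10 -0.011 [258.3 251. ]
w10 0.029 [258.4 224.3]
w10 0.031 [258.4 223.2]
w10 0.0653 [258.5 207.8]
w10 0.1063 [258.6 194.3]
s10 -0.011 [313.  132.5]
s10 0.029 [311.7 144.9]
s10 0.031 [311.6 145.5]
s10 0.0653 [310.4 155.8]
s10 0.1063 [309.1 167.5]
```

View pics/w10a.png

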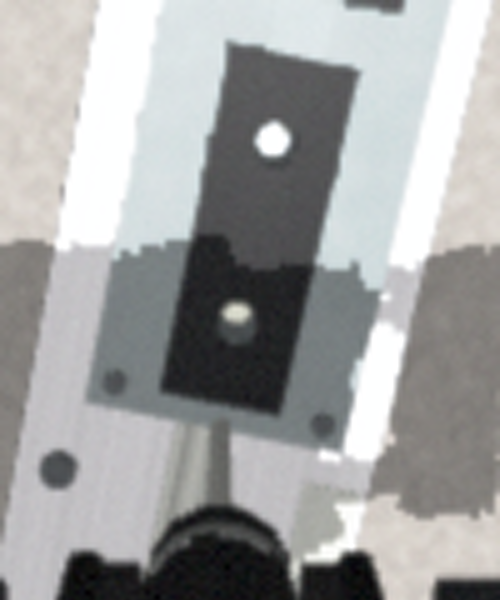

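View pics/s10a.png

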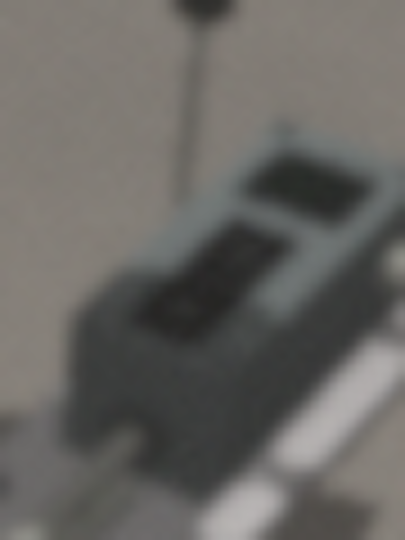

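```bash
python3 - <<'E'
from h import *
c=dict(np.load('w10.npz')); f=lambda x,y:(215+(x+.5)/5-.5,110+(y+.5)/5-.5)
a=onz(c,*f(237,322),.066); print(a); b=onz(c,*f(273,142),.066); print(b)
A=[onz(c,*f(x,y),.066) for x,y in [(228,40),(359,70),(162,390),(280,414)]]; print(np.array(A).mean(0)) # panel
H=[onz(c,*f(x,y),.066) for x,y in [(87,402),(342,450)]]; print(H, np.mean(H,0)+.025*np.array([.084,.9965,0]))
i=c['img'][150:190,240:280]; cv2.imwrite('pics/w10b.png',cv2.resize(i,None,fx=15,fy=15,interpolation=cv2.INTER_LANCZOS4))
print('tip',onz(c,*f(218,422),.2186-.1063), r.read_state()['ee_pos'])
E
```

```text
[0.59615533 0.16461365 0.066     ]
[0.59892161 0.20473191 0.066     ]
[0.59788855 0.18456279 0.066     ]
[array([0.56473495, 0.14216263, 0.066     ]), array([0.62369718, 0.13800659, 0.066     ])] [0.59631606 0.16499711 0.066     ]
tip [0.59336674 0.15386131 0.1123    ] [0.59382938 0.1537641  0.21982679]
```

View pics/w10b.png

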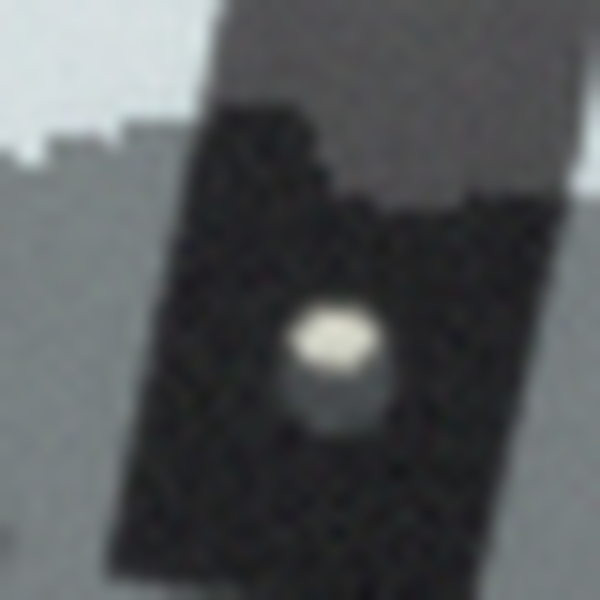

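Request:
{"name": "apply_moves", "arguments": {
  "increments": [
    {"grip": 240, "rotation": [0, 0, 0], "xyz": [3.8, -10.1, 0]},
    {"grip": 240, "rotation": [0, 0, 0], "xyz": [3.8, -10.1, 20]},
    {"grip": 240, "rotation": [0, 0, 0], "xyz": [3.8, -10.1, 31]},
    {"grip": 240, "rotation": [0, 0, 0], "xyz": [3.8, -10.1, 31]},
    {"grip": 240, "rotation": [0, 0, 0], "xyz": [3.8, -10.1, 31]}
  ]
}}

```text
time: 12.9
ee_pos: [0.5964, 0.1642, 0.1889]
eef_rot: [0.998, 0.061, -0.0, -0.001]
ft_force: [-0.1, 0.6, -0.6]
width: 0.019
```

```bash
python3 - <<'E'
from h import *
plan([.5963,.1644,.145],6.7); s=r.read_state(); Rc=R.from_quat(s['eef_rot'])
c=cam('wrist'); np.savez('w11.npz',**c)
o=(205,110); i=c['img'][110:230,205:325]; cv2.imwrite('pics/w11a.png',cv2.resize(i,None,fx=5,fy=5,interpolation=cv2.INTER_CUBIC))
g=lambda p:((np.array(p)-o+.5)*5-.5).round(0)
print('tip pred',g(proj(c,s['ee_pos']+Rc.apply([0,0,.1063]))),'hole pred',g(proj(c,[.5962,.1646,.066])))
E
```

```text
t 12.9 pos [0.5964 0.1642 0.1889] xang 6.99 shift [-0.1 -0.1 43.9] rot [-0.11  0.01  0.29] F [-0.1  0.6 -0.6] w 0.019
tip pred [266. 424.] hole pred [266. 402.]
```

View pics/w11a.png

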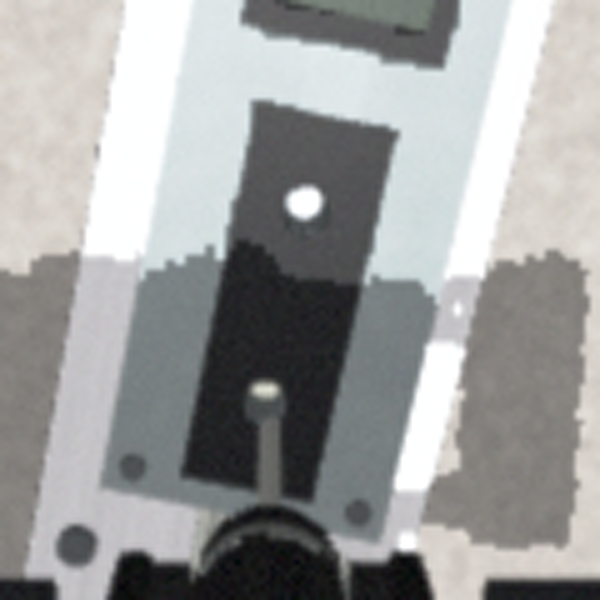

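Request:
{"name": "apply_moves", "arguments": {
  "increments": [
    {"grip": 240, "rotation": [0, 0, 0], "xyz": [0, 0, 6]},
    {"grip": 240, "rotation": [0, 0, 0], "xyz": [0, 0, 12]},
    {"grip": 240, "rotation": [0, 0, 0], "xyz": [0, 0, 19]},
    {"grip": 240, "rotation": [0, 0, 0], "xyz": [0, 0, 26]},
    {"grip": 240, "rotation": [0, 0, 0], "xyz": [0, 0, 28]}
  ]
}}

```text
time: 13.58
ee_pos: [0.5963, 0.1642, 0.1605]
eef_rot: [0.998, 0.061, -0.0, -0.001]
ft_force: [-0.8, -0.8, -0.0]
width: 0.0195
```

```bash
python3 - <<'E'
from h import *
plan([.5963,.1644,.145],6.7); s=r.read_state(); Rc=R.from_quat(s['eef_rot'])
c=cam('wrist'); np.savez('w12.npz',**c); print(r.read_state()['ft_force'])
o=(205,110); i=c['img'][110:230,205:325]; cv2.imwrite('pics/w12a.png',cv2.resize(i,None,fx=5,fy=5,interpolation=cv2.INTER_CUBIC))
E
```

```text
t 13.575 pos [0.5963 0.1642 0.1605] xang 6.99 shift [ 0.  -0.2 15.5] rot [-0.1   0.04  0.29] F [-0.8 -0.8 -0. ] w 0.0195
[ 0.34673681  0.30913508 -0.63533418]
```

View pics/w12a.png

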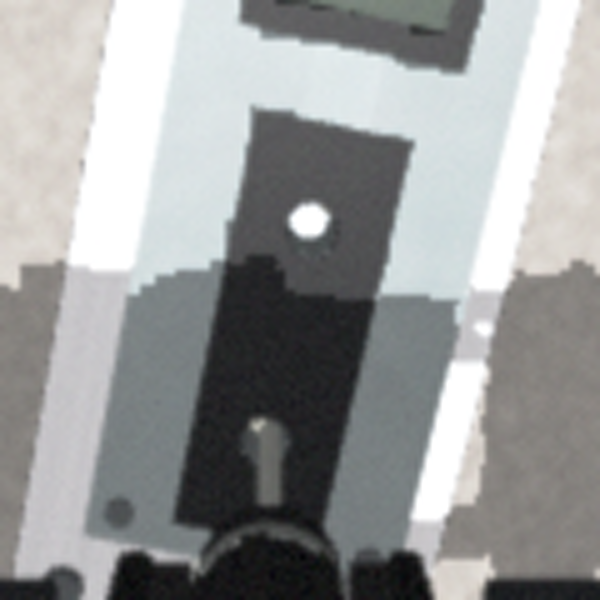

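Request:
{"name": "apply_moves", "arguments": {
  "increments": [
    {"grip": 240, "rotation": [0, 0, 0], "xyz": [0, 0, 3]},
    {"grip": 240, "rotation": [0, 0, 0], "xyz": [0, 0, 5]},
    {"grip": 240, "rotation": [0, 0, 0], "xyz": [0, 0, 7]},
    {"grip": 240, "rotation": [0, 0, 0], "xyz": [0, 0, 7]}
  ]
}}

```text
time: 14.12
ee_pos: [0.5964, 0.1643, 0.1538]
eef_rot: [0.998, 0.061, -0.0, -0.001]
ft_force: [-0.3, 0.0, 1.9]
width: 0.0198
```

Request:
{"name": "apply_moves", "arguments": {
  "increments": [
    {"grip": 240, "rotation": [0, 0, 0], "xyz": [0, 0, 1]},
    {"grip": 240, "rotation": [0, 0, 0], "xyz": [0, 0, 1]}
  ]
}}

```text
time: 14.38
ee_pos: [0.5965, 0.1643, 0.1529]
eef_rot: [0.998, 0.061, -0.0, -0.001]
ft_force: [-0.2, -0.1, 2.7]
width: 0.0193
```

Request:
{"name": "apply_moves", "arguments": {
  "increments": [
    {"grip": 240, "rotation": [0, 0, 0], "xyz": [0, 0, 0.5]},
    {"grip": 240, "rotation": [0, 0, 0], "xyz": [0, 0, 1]},
    {"grip": 240, "rotation": [0, 0, 0], "xyz": [0, 0, 1]}
  ]
}}

```text
time: 14.75
ee_pos: [0.5965, 0.1644, 0.152]
eef_rot: [0.998, 0.061, 0.0, -0.001]
ft_force: [-0.8, 0.1, 3.0]
width: 0.0196
```

Request:
{"name": "apply_moves", "arguments": {
  "increments": [
    {"grip": 240, "rotation": [0, 0, 0], "xyz": [0, 0, 0.5]},
    {"grip": 240, "rotation": [0, 0, 0], "xyz": [0, 0, 1]},
    {"grip": 240, "rotation": [0, 0, 0], "xyz": [0, 0, 1]}
  ]
}}

```text
time: 15.12
ee_pos: [0.5965, 0.1644, 0.151]
eef_rot: [0.998, 0.061, 0.0, -0.001]
ft_force: [-1.3, -0.4, 3.2]
width: 0.019
```

Request:
{"name": "apply_moves", "arguments": {
  "increments": [
    {"grip": 240, "rotation": [0, 0, 0], "xyz": [0, 0, 0.5]},
    {"grip": 240, "rotation": [0, 0, 0], "xyz": [0, 0, 0.7]},
    {"grip": 240, "rotation": [0, 0, 0], "xyz": [0, 0, 0.7]}
  ]
}}

```text
time: 15.5
ee_pos: [0.5966, 0.1644, 0.1503]
eef_rot: [0.998, 0.061, 0.0, -0.001]
ft_force: [-1.2, -0.1, 4.0]
width: 0.0193
```

Request:
{"name": "apply_moves", "arguments": {
  "increments": [
    {"grip": 240, "rotation": [0, 0, 0], "xyz": [0, 0, 0.5]},
    {"grip": 240, "rotation": [0, 0, 0], "xyz": [0, 0, 0.7]},
    {"grip": 240, "rotation": [0, 0, 0], "xyz": [0, 0, 0.7]}
  ]
}}

```text
time: 15.88
ee_pos: [0.5966, 0.1644, 0.1497]
eef_rot: [0.998, 0.061, 0.0, -0.001]
ft_force: [-1.1, -0.5, 5.2]
width: 0.0194
```

Request:
{"name": "apply_moves", "arguments": {
  "increments": [
    {"grip": 240, "rotation": [0, 0, 0], "xyz": [0, 0, 0.5]},
    {"grip": 240, "rotation": [0, 0, 0], "xyz": [0, 0, 0.5]},
    {"grip": 240, "rotation": [0, 0, 0], "xyz": [0, 0, 0.5]}
  ]
}}

```text
time: 16.25
ee_pos: [0.5967, 0.1645, 0.1496]
eef_rot: [0.998, 0.061, 0.0, -0.001]
ft_force: [-1.5, -0.5, 6.2]
width: 0.0193
```

Request:
{"name": "apply_moves", "arguments": {
  "increments": [
    {"grip": 240, "rotation": [0, 0, 0], "xyz": [0, 0, 0.7]},
    {"grip": 240, "rotation": [0, 0, 0], "xyz": [0, 0, 0.7]},
    {"grip": 240, "rotation": [0, 0, 0], "xyz": [0, 0, 0.7]}
  ]
}}

```text
time: 16.62
ee_pos: [0.5969, 0.1646, 0.1494]
eef_rot: [0.998, 0.061, 0.001, -0.001]
ft_force: [-1.5, -1.2, 8.3]
width: 0.0192
```

```bash
python3 - <<'E'
from h import *
plan([.5963,.1644,.145],6.7)
f=[]
for k in range(4):
    c=cam('wrist'); f.append(r.read_state()['ft_force'])
print(np.array(f).round(1)); s=r.read_state(); print(s['ee_pos'],s['width'])
np.savez('w13.npz',**c); i=c['img'][110:230,205:325]; a=cv2.resize(i,(400,400),interpolation=cv2.INTER_CUBIC)
c=cam('scene'); b=cv2.resize(c['img'][130:250,240:360],(400,400),interpolation=cv2.INTER_CUBIC)
cv2.imwrite('pics/fin.png',np.hstack([a,b]))
c=cam('top'); cv2.imwrite('pics/fint.png',cv2.resize(c['img'][125:185,200:290],None,fx=8,fy=8,interpolation=cv2.INTER_CUBIC))
E
```

```text
t 16.625 pos [0.5969 0.1646 0.1494] xang 6.99 shift [-0.6  0.1  4.4] rot [-0.11 -0.08  0.29] F [-1.5 -1.2  8.3] w 0.0192
[[-1.9  0.1  7.7]
 [-1.3 -1.1  7.6]
 [-2.4  0.1  7.9]
 [-1.8 -1.2  7.6]]
[0.5968511  0.16461407 0.1493955 ] 0.019353096740676957
```

View pics/fin.png

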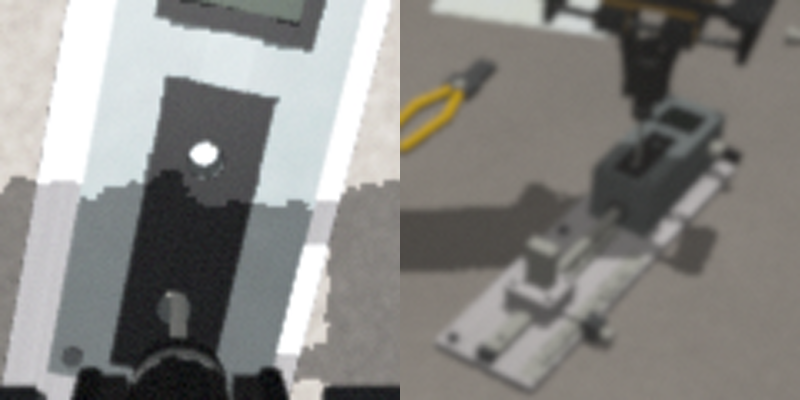

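View pics/fint.png

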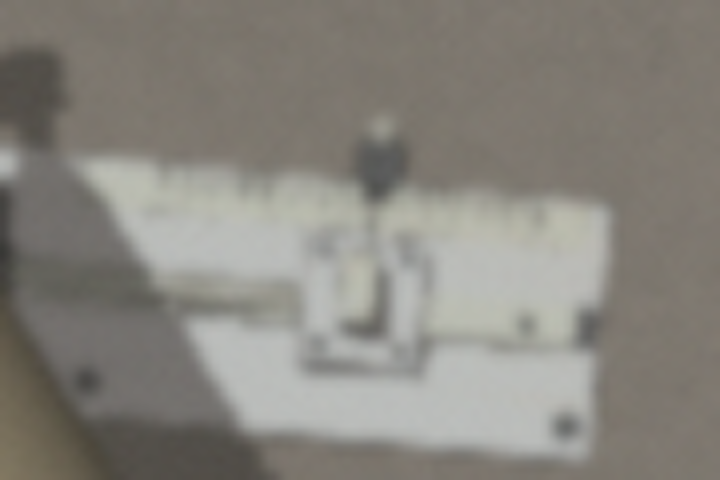

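```bash
python3 - <<'E'
from h import *
print(r.close_job()); s=r.read_state(); print(s['ft_force'],s['ee_pos'],s['width'])
E
```

```text
the job is handed in; nothing more can be done
None
the job is handed in; nothing more can be done
```

I did the whole task and handed the job in at about 17 s on the robot's clock, out of 64 s allowed. No verdict came back.

**Carriage:** I gripped the pull tab, drew the carriage out about 54 mm to the rider and let go. The wrist picture after release showed the pointer within about 0.2 mm of the rider's tip. The last top picture, coarser and taken during the press, still showed the two lined up.

**Screwdriver and key:**
- I lifted the slim screwdriver out of the rack's middle hole and lowered it into the hole nearer the carriage.
- Contact came about 4.4 mm before the end. Force rose from about 2 N to about 5 N, then climbed sharply with almost no further travel, so the key is at its stop.
- Just before hand-in the wrist force was steady at about 7.7 N downward. The tip was about 23 mm below the hole's mouth, and the handle was held at 19 mm opening with the grip set to 25 N.

**Not fully checked:**
- The scene camera put the tip about 1 pixel (some 3 mm) from where I expected it. I relied on the wrist camera, which agreed to within about 0.5 mm, and the screwdriver went in with no side contact force.
- A small sideways force of 1–2 N remained during the press.
- I did not measure the other tools, the pliers or the eye nut again at the end. Nothing touched them in the steps I could see, and the other key still showed white in its hole.

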